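# Release the cam and dock the USB tester into the board

## Robot

A 6-joint arm with a two-finger parallel gripper is mounted at the origin on the work surface. World frame = base frame: x ahead of the robot, y to its left, z up, the work surface at z = 0. Lengths are in m, angles in rad, forces in N, time in s.
With the tool pointing down it reaches from about 0.35 to 0.775 m from the base axis. Payload 7.3 kg.
Tool frame: the origin (TCP) lies midway between the tips of the shut fingers; the grasp point (between the pads) lies 19 mm behind it; z points along the fingers, y is the direction in which the jaws open and shut (so a half turn about z gives the same grasp; the last joint's range is limited). The gripper opens to 92 mm and grips with 3 to 60 N. Pads are 19 mm wide; open, the fingers measure 130 mm over their backs; the gripper's body (75 mm by 190 mm) begins 47 mm behind the grasp point.
Start: joints at [-1.47, 0.342, 1.524, -0, 1.275, -0.146], TCP at [0.128, -0.509, 0.227] pointing down, gripper open.
Joint ranges: [-2.53, 2.53], [-0.77, 2.02], [0.04, 2.7], [-1, 4.14], [0.28, 2.66], [-3.11, 3.11]. Speed limits (rad/s): [2.57, 2.57, 3.14, 3.14, 3.14, 3.14].

## Interface

Orientations are given as [roll, pitch, yaw] about the fixed x, y, z axes, in that order (R = Rz(yaw) Ry(pitch) Rx(roll)).
In Python, from cell import robot gives the robot as it stands.
- The arm moves only by the tool step_arm, never from a script. Its argument "moves" is a list that holds one entry, the list of rows, each a list of 4 numbers: the shift along the tool's x, y, z in m, then the turn about the tool's z in rad. In form: [[[dx, dy, dz, roll], ...]]. A call has 1 to 8 rows; each row shifts and turns the commanded pose from where the row before left it, along the tool's axes as they then stand; what a row does not reach is not made up. A row lasts 1/12 s, in which the tool goes at most 41.7 mm and 7.16 degrees, less where a joint would pass 70% of its speed; a pose out of reach is approached as far as the arm can. A call with a gripper value outside its range is refused whole. "hand" is the opening, from 0 (shut) to 1 (fully open), set as the call begins (left out, the last holds). The fingers move at their own pace and stop on an object; "force" is the grip in N (left out, the last holds). Time passes only in rows, so rows that do not move let the fingers close. It gives the time, the measured TCP pose, the force and the opening at its end, in the units of the state.
- robot.observe(): the state, without advancing time (a new reading comes with each control period).
- robot.read_camera(name): name is "side" or "top"; returns a dict with "frame" (420x560x3 uint8, red, green, blue), "fovy" (degrees; the focal length in pixels is half the picture's height over the tangent of half this angle, whatever the lens; pixels are square), "cx", "cy" (the principal point, pixels), "R" (3x3) and "t" (3): a world point X has camera coordinates R X + t. Camera axes: x right, y down, z forward; pixel columns grow to the right and rows downward; lengths in m; the calibration is good to about 2 mm. A picture is of the moment at which its call begins. There is no depth.
- robot.hand_in(): hands the job in, once; it reports no verdict.
The state is a dict: "time": time; "qpos": joint angles; "qvel": joint speeds; "joint_efforts": joint torques, N m; "tool_pos": TCP position; "tool_rot": TCP orientation; "contact_force": force on the tool from outside, world axes, zero at the start; "torque": the same for the moment, N m; "opening": finger opening in m.
Only numpy, scipy, OpenCV 4.12 (cv2) and the standard library are available. Lean on these libraries where they do the work, as an engineer would, in place of code of your own. Each camera call takes 0.05 s, during which the arm holds its last target.

## Task

The red USB tester on the test fixture's sliding carriage is to be plugged into the circuit board, but the eccentric cam is holding the carriage back. Push the cam's lever round clockwise (seen from above) all the way to its stop post, so that the cam's low point faces the carriage's roller, then push the carriage forward by its upright plate until the plug is fully home in the board's port. Only push these two: pick nothing up, and leave the board and the tools round about where they lie.

Things in the scene. Friction and masses are not known exactly. Their poses are not given: they have to be found in the camera images.
- fixture: Board test fixture, fixed: dark base plate 280 x 200 x 12 mm. Origin: centre of the plate's underside, on the bench. x axis = docking direction (forward, carriage to board), y to its left, z up. In its frame (mm): carriage on a rail along x at y = -30; cam pivot at x -10, y 45; board in a blue nest at x > 28. Nest, board, rail and follower arm (on the carriage, under the lever) are all lower than 40.
- cam_axis (a point): Point on the cam's vertical pivot axis, fixed to the fixture, 62 mm above the bench (mid-height of the lever). The cam is a brass disc of radius 22 mm set 10 mm off this axis, 15 to 29 mm above the bench, with a red dot at its high point; its steel hub is 20 mm across and 76 mm high.
- lever_knob (a point): Centre of the red knob at the end of the cam lever, 64 mm from the pivot axis, 62 mm above the bench; knob 24 mm across, 51 to 74 mm above the bench. The lever is a straight steel bar from hub to knob, 12 mm wide, 56 to 68 mm above the bench, bare from 10 to 52 mm from the axis: push its side there with fingertips reaching lower than the bar.
- stop_post (a point): Top of the steel post, 8 mm across, 64 mm above the bench, fixed to the fixture, that the lever comes to rest on at the end of its turn.
- cam (a joint): Angle of the cam, rad, growing clockwise seen from above. 0: high point faces the carriage's roller and blocks it; starts at -0.3 to 0.35. The lever points 150 deg counter-clockwise from the fixture's x axis at 0 (back and outwards), 30 deg clockwise from it at 3.14, where the low point faces the roller and the lever is at its stop post. Friction 0.18 Nm, no spring: it stays where left.
- carriage (a joint): Travel of the carriage along the fixture's x, m. 0: fully back. 0.040: plug fully home in the board's port (end stop). It starts at 0.002 to 0.018. With the cam at its high point the roller meets the cam at 0.021; only with the cam within about 0.5 rad of 3.14 can it go home. Friction about 4 N, no spring.
- push_plate (a point): Middle of the pushed (rear) face of the carriage's upright aluminium plate with a black rubber pad, 55 mm above the bench; the face looks along the fixture's -x; plate 50 mm wide (y), 6 mm thick, 17 to 79 mm above the bench. Moves with the carriage; axes as the fixture's. The red USB tester with its plug sits in front of it.
- plug_tip (a point): Tip of the tester's steel plug, 34 mm above the bench, moving with the carriage; fully home it is 7 mm inside the port.
- port (a point): Middle of the mouth of the board's port, 34 mm above the bench, fixed to the fixture.
- board_mid (a point): Middle of the top of the dark circuit board that lies loose in the nest, 32 mm above the bench; L-shaped, 90 x 170 x 2.4 mm.
- tweezers: A bystander lying on the bench: steel tweezers with green grips, 130 x 15 x 8 mm. Origin: on the bench under its middle; long side along its x.
- cutters: A bystander lying on the bench: flush cutters with blue handles, 120 x 55 x 12 mm. Origin: on the bench under its middle; long side along its x.
- screwdriver: A bystander lying on the bench: small yellow screwdriver, 135 x 11 x 11 mm. Origin: on the bench under its middle; long side along its x.
- solvent: A bystander standing on the bench: glass solvent bottle, 56 mm across, 105 mm high. Origin: on the bench under its middle.
- mouse: A bystander lying on the bench: blue and black computer mouse, 98 x 56 x 33 mm. Origin: on the bench under its middle; long side along its x.
- meter: A bystander lying on the bench: teal pocket multimeter, 112 x 58 x 28 mm. Origin: on the bench under its middle; long side along its x.

How it is judged:
On the way, in this order (a step that is already met when the one before it is completed fails the run):
1. the cam lever is round at its stop post, the low point facing the roller (value of joint cam above 2.85 rad), for 0.2 s.
2. the carriage is pushed fully home (value of joint carriage above 0.038 m), for 0.2 s.
At the end, for the whole second after the job is handed in: The cam is at its low point (within 0.29 rad of the stop), the carriage is at rest within 2 mm of fully home, and the board lies in its nest within 6 mm of where it was (value of joint cam above 2.85 rad and value of joint carriage above 0.038 m and velocity of joint carriage between -0.005 and 0.005 m/s and distance of board_mid from where it was at the start of the episode below 0.006 m); the robot touches nothing.
It fails at once if the board is lifted or shifted more than 6 mm (not (distance of board_mid from where it was at the start of the episode below 0.006 m)).
It fails at once if a tool or other bystander is lifted, carried or shoved more than 20 mm (distance of any of tweezers, cutters, screwdriver, solvent, mouse, meter from where it was at the start of the episode above 0.02 m).
It also fails if it takes over 48 s, if anything falls off the work surface, if the arm or the gripper's body presses on something with over 40 N, if the wrist force passes 120 N, or if a joint passes its speed limit or range.

## Working session

There is one attempt and no reset: what is moved stays moved. The work goes in short steps, Python scripts to look and compute and a tool call to move; the robot and the scene stay as the last step left them, time stands still between calls to the robot, and variables do not carry over. Pictures are saved under pics/ and viewed, and the job is handed in when it is done.

Besides the shell and the picture viewer there is one more tool, called after "Request:" as name([rows], argument=value, ...), one row to a line, values as JSON. step_arm: Moves the arm, as the interface text tells. Its arguments: {"type":"object","properties":{"moves":{"type":"array","items":{"type":"array","items":{"type":"array","items":{"type":"number"}}}},"hand":{"type":"number"},"force":{"type":"number"}},"required":["moves"]}

```bash
mkdir -p pics
python3 - <<'E'
from cell import robot
import cv2,pickle
d={}
for n in("side","top"):
    c=robot.read_camera(n);d[n]=c
    cv2.imwrite(f"pics/{n}0.png",c["frame"][:,:,::-1])
    print(n,c["fovy"],c["cx"],c["cy"],c["R"],c["t"])
pickle.dump(d,open("c0.pkl","wb"))
print(robot.observe())
E
```

```text
side 56.00292517910998 285.9581078773284 206.036540222923 [[-0.9962763  -0.08551611  0.01097828]
 [-0.06409441  0.64943792 -0.75770858]
 [ 0.05766658 -0.75559075 -0.65250071]] [0.57919169 0.1031319  1.24943483]
top 53.54907137019305 276.4676177255314 211.4626219000019 [[ 0.01475462 -0.99988255 -0.00414554]
 [-0.97623316 -0.01350884 -0.21630149]
 [ 0.21622008  0.00723846 -0.97631782]] [-0.00691844  0.60105271  1.19302943]
{'time': 0.1, 'qpos': array([-1.47000268e+00,  3.42647861e-01,  1.52492054e+00, -1.88378900e-05,
        1.27542084e+00, -1.46008847e-01]), 'qvel': array([-1.33466790e-05,  7.68446578e-04, -3.00456000e-03, -1.23050834e-03,
        1.07348652e-04, -1.14619133e-03]), 'joint_efforts': array([ 2.01208502e-03, -4.32004738e+01, -2.44696355e+01,  7.19288900e-02,
        5.26233972e-02, -5.59452951e-05]), 'tool_pos': array([ 0.1282337 , -0.50871635,  0.22611749]), 'tool_rot': array([-3.14020830e+00, -1.85367715e-04,  2.46807857e-01]), 'contact_force': array([0.23783099, 1.02925611, 0.61496088]), 'torque': array([0.03064832, 0.00347597, 0.03381607]), 'opening': 0.09211260951066112}
```

View pics/top0.png

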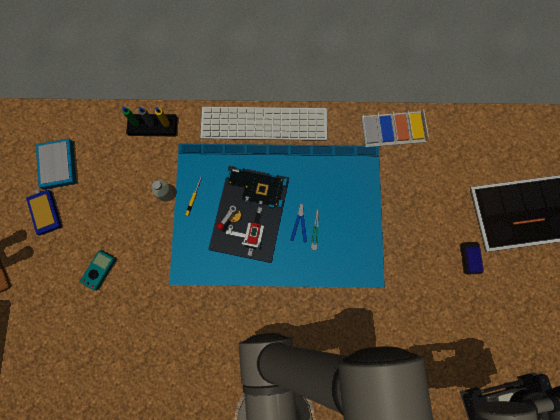

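View pics/side0.png

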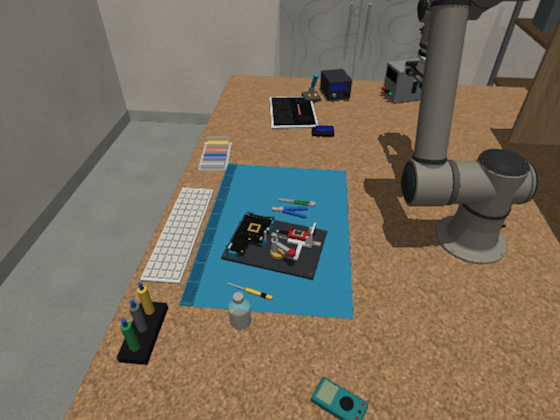

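Run:
```python
import cv2,pickle
d=pickle.load(open("c0.pkl","rb"))
t=d["top"]["frame"][155:275,180:330,::-1]; s=d["side"]["frame"][190:310,210:350,::-1]
cv2.imwrite("pics/tc.png",cv2.resize(t,None,fx=5,fy=5,interpolation=cv2.INTER_CUBIC))
cv2.imwrite("pics/sc.png",cv2.resize(s,None,fx=5,fy=5,interpolation=cv2.INTER_CUBIC))
```

```text
(no output)
```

View pics/tc.png

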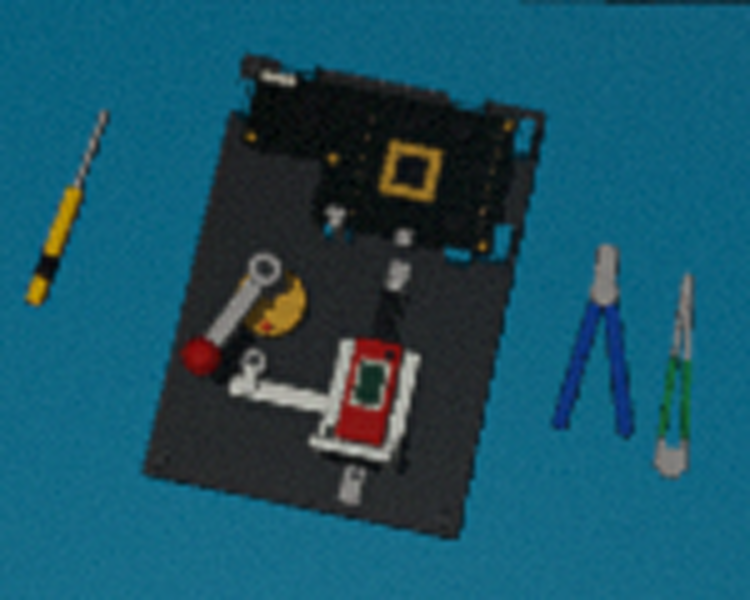

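View pics/sc.png

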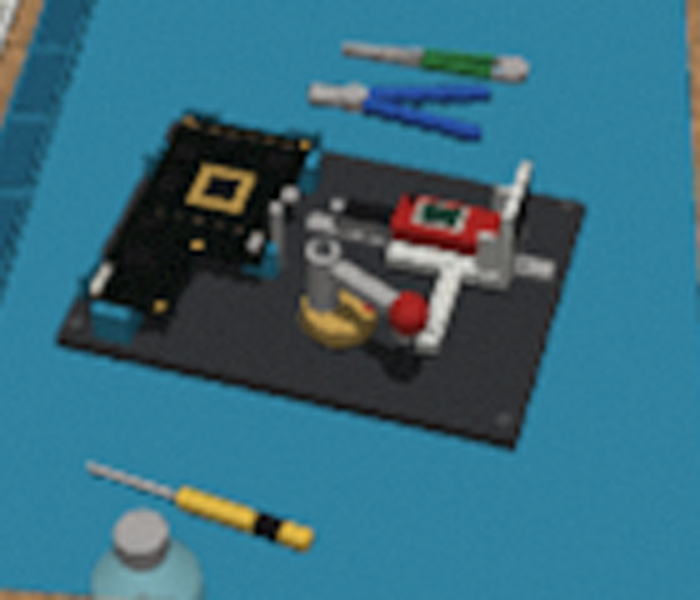

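The top crop shows the hub at (264,267), the knob at (201,356), the plate's rear corners at (145,473) and (460,537), and the push plate at about (350,450). In the side crop the hub is at (323,250) and the knob at (408,313). Next I'll cast rays through these points.

```bash
cat > h.py <<'E'
import numpy as np,cv2
from cell import robot
def ray(c,u,v):
    f=210/np.tan(np.radians(c["fovy"])/2)
    R=np.array(c["R"]);t=np.array(c["t"])
    return -R.T@t, R.T@np.array([(u-c["cx"])/f,(v-c["cy"])/f,1])
def onz(c,u,v,z):
    o,d=ray(c,u,v); return o+d*(z-o[2])/d[2]
def proj(c,X):
    f=210/np.tan(np.radians(c["fovy"])/2)
    p=np.array(c["R"])@np.array(X)+np.array(c["t"]); return p[:2]/p[2]*f+[c["cx"],c["cy"]]
E
python3 - <<'E'
from h import *
import pickle
np.set_printoptions(precision=4,suppress=True)
d=pickle.load(open("c0.pkl","rb"))
T=lambda u,v,z:onz(d["top"],180+(u-2)/5,155+(v-2)/5,z)
S=lambda u,v,z:onz(d["side"],210+(u-2)/5,190+(v-2)/5,z)
for n,a,b,z in [("hub",(264,267),(323,250),.076),("knob",(201,356),(408,313),.064),("knobT",(201,356),(408,308),.07),
  ("post",(335,213),(291,194),.064),("BL",(145,473),(513,447),.012),("BR",(460,537),(585,206),.012),("platetopL",(312,438),(490,236),.079),("platetopR",(388,458),(527,166),.079)]:
    print(n,T(*a,z),S(*b,z))
BL=T(145,473,.012);BR=T(460,537,.012);ya=(BL-BR)[:2];print(np.linalg.norm(ya)); 
BL=S(513,447,.012);BR=S(585,206,.012);yb=(BL-BR)[:2];print(np.linalg.norm(yb));
for y in(ya,yb):print("yaw",np.degrees(np.arctan2(-y[0],y[1])))
E
```

```text
hub [0.6077 0.1342 0.076 ] [0.6042 0.1375 0.076 ]
knob [0.555  0.1715 0.064 ] [0.5526 0.1703 0.064 ]
knobT [0.5539 0.1706 0.07  ] [0.5526 0.1721 0.07  ]
post [0.6448 0.0935 0.064 ] [0.6297 0.0811 0.064 ]
BL [0.4904 0.2105 0.012 ] [0.4891 0.2179 0.012 ]
BR [0.4537 0.0147 0.012 ] [0.4504 0.0205 0.012 ]
platetopL [0.5041 0.1017 0.079 ] [0.5094 0.12   0.079 ]
platetopR [0.4928 0.0566 0.079 ] [0.49  0.059 0.079]
0.19919155819220996
0.2010880213561415
yaw -10.626297039146147
yaw -11.09051353879948
```

Request:
step_arm([
  [[0.0242, -0.0068, 0, 0], [0.0242, -0.0068, 0, 0], [0.0242, -0.0068, 0, 0], [0.0242, -0.0068, 0, 0], [0.0242, -0.0068, 0, 0], [0.0242, -0.0068, 0, 0], [0.0242, -0.0068, 0, 0], [0.0242, -0.0068, 0, 0]],
], hand=0, force=20)

```text
time: 0.77
tool_pos: [0.3036, -0.4081, 0.2264]
tool_rot: [-3.141, 0.0, 0.247]
contact_force: [0.0, -0.6, -0.4]
opening: 0.0432
```

Request:
step_arm([
  [[0.0242, -0.0068, 0, 0], [0.0242, -0.0068, 0, 0], [0.0242, -0.0068, 0, 0], [0.0242, -0.0068, 0, 0], [0.0242, -0.0068, 0, 0], [0.0242, -0.0068, 0, 0], [0.0242, -0.0068, 0, 0], [0.0242, -0.0068, 0, 0]],
])

```text
time: 1.43
tool_pos: [0.478, -0.3081, 0.2263]
tool_rot: [-3.141, 0.001, 0.247]
contact_force: [0.1, -0.6, -0.8]
opening: 0.0005
```

Request:
step_arm([
  [[0.0116, -0.0251, 0, 0], [0.0116, -0.0251, 0, 0], [0.0116, -0.0251, 0, 0], [0.0116, -0.0251, 0, 0], [0.0116, -0.0251, 0, 0], [0.0116, -0.0251, 0, 0], [0.0116, -0.0251, 0, 0], [0.0116, -0.0251, 0, 0]],
])

```text
time: 2.1
tool_pos: [0.5179, -0.0902, 0.2264]
tool_rot: [-3.141, 0.001, 0.247]
contact_force: [0.8, -0.3, -0.1]
opening: 0.0005
```

Request:
step_arm([
  [[0.0116, -0.0251, 0, 0], [0.0116, -0.0251, 0, 0], [0.0116, -0.0251, 0, 0], [0.0116, -0.0251, 0, 0], [0.0116, -0.0251, 0, 0], [0.0116, -0.0251, 0, 0], [0.0116, -0.0251, 0, 0], [0.0116, -0.0251, 0, 0]],
])

```text
time: 2.77
tool_pos: [0.5589, 0.1271, 0.2263]
tool_rot: [3.142, 0.001, 0.247]
contact_force: [1.4, -0.3, 0.1]
opening: 0.0002
```

Request:
step_arm([
  [[0, 0, 0, -0.115], [0, 0, 0, -0.115], [0, 0, 0, -0.115], [0, 0, 0, -0.115], [0, 0, 0, -0.115], [0, 0, 0, -0.115], [0, 0, 0, -0.115], [0, 0, 0, -0.115]],
])

```text
time: 3.43
tool_pos: [0.5588, 0.1257, 0.2262]
tool_rot: [-3.141, 0.001, 1.173]
contact_force: [-0.1, 0.9, -0.4]
opening: 0.0005
```

Request:
step_arm([
  [[0, 0, 0, -0.115], [0, 0, 0, -0.115], [0, 0, 0, -0.115], [0, 0, 0, -0.115], [0, 0, 0, -0.115], [0, 0, 0, -0.115], [0, 0, 0, -0.115], [0, 0, 0, -0.115]],
])

```text
time: 4.1
tool_pos: [0.5588, 0.1258, 0.2262]
tool_rot: [-3.141, -0.0, 2.093]
contact_force: [-1.1, -0.7, 0.3]
opening: 0.0004
```

Request:
step_arm([
  [[0, 0, 0, -0.115], [0, 0, 0, -0.115], [0, 0, 0, -0.115], [0, 0, 0, -0.115], [0, 0, 0, 0]],
])

```text
time: 4.52
tool_pos: [0.5588, 0.1257, 0.2262]
tool_rot: [-3.141, -0.001, 2.551]
contact_force: [0.3, -0.1, -0.1]
opening: 0.0004
```

Request:
step_arm([
  [[0, 0, 0.025, 0], [0, 0, 0.025, 0], [0, 0, 0.025, 0], [0, 0, 0.025, 0], [0, 0, 0.025, 0], [0, 0, 0, 0]],
])

```text
time: 5.02
tool_pos: [0.5557, 0.1254, 0.0967]
tool_rot: [-3.135, -0.007, 2.543]
contact_force: [-1.1, 0.1, -0.9]
opening: 0.0005
```

```bash
cat > look.py <<'E'
import sys
from h import *
k=sys.argv[1]
ims=[]
for n,(a,b) in (("side",(210,190)),("top",(180,155))):
    c=robot.read_camera(n); f=np.ascontiguousarray(c["frame"][b:b+120,a:a+150,::-1])
    ims.append(cv2.resize(f,None,fx=4,fy=4,interpolation=cv2.INTER_CUBIC))
    np.save(f"f_{n}_{k}.npy",c["frame"])
    cv2.imwrite(f"pics/{n}{k}.png",ims[-1])
E
python3 look.py 1
```

```text
(no output)
```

View pics/side1.png

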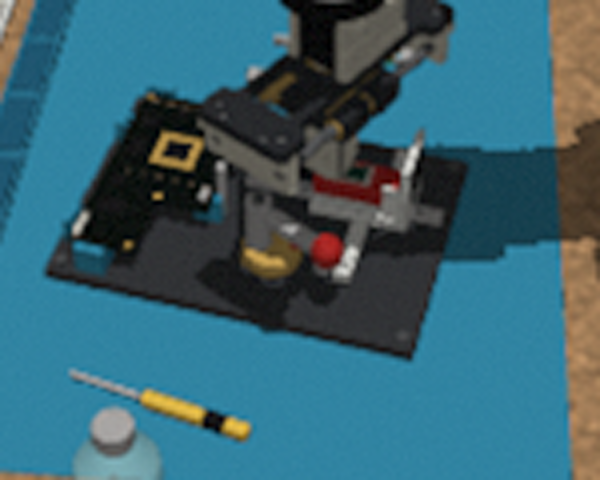

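View pics/top1.png

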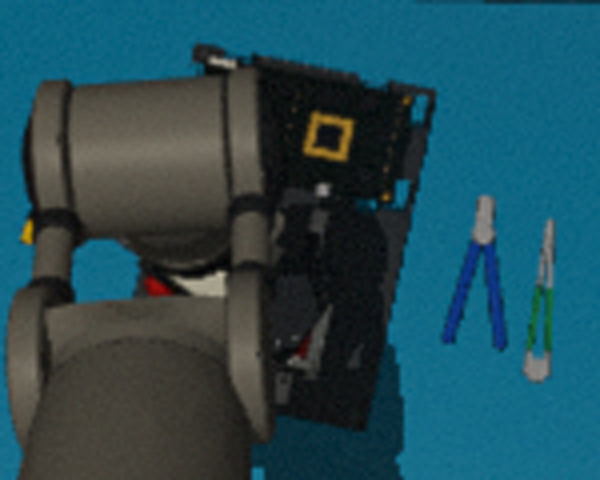

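The side view shows the shut fingers between the lever and the tester, clear of both. The knob is at (327,250). The arm hides this area in the top view, so I'll go down slowly.

Request:
step_arm([
  [[0, 0, 0.014, 0], [0, 0, 0.014, 0], [0, 0, 0.013, 0], [0, 0, 0.013, 0], [0, 0, 0, 0], [0, 0, 0, 0]],
])

```text
time: 5.62
tool_pos: [0.5598, 0.1258, 0.049]
tool_rot: [3.141, 0.001, 2.546]
contact_force: [-0.2, -0.2, 1.3]
opening: 0.0007
```

Request:
step_arm([
  [[0, 0.003, 0, 0], [0, 0.003, 0, 0], [0, 0.003, 0, 0], [0, 0, 0, 0]],
])

```text
time: 5.95
tool_pos: [0.565, 0.1338, 0.0485]
tool_rot: [3.14, 0.001, 2.547]
contact_force: [0.1, 0.0, 0.8]
opening: 0.0004
```

Request:
step_arm([
  [[0, 0.003, 0, 0], [0, 0.003, 0, 0], [0, 0, 0, 0]],
])

```text
time: 6.2
tool_pos: [0.5667, 0.1377, 0.048]
tool_rot: [-3.139, -0.001, 2.547]
contact_force: [-3.2, -4.2, 5.0]
opening: 0.0008
```

```bash
python3 look.py 2
```

```text
(no output)
```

View pics/side2.png

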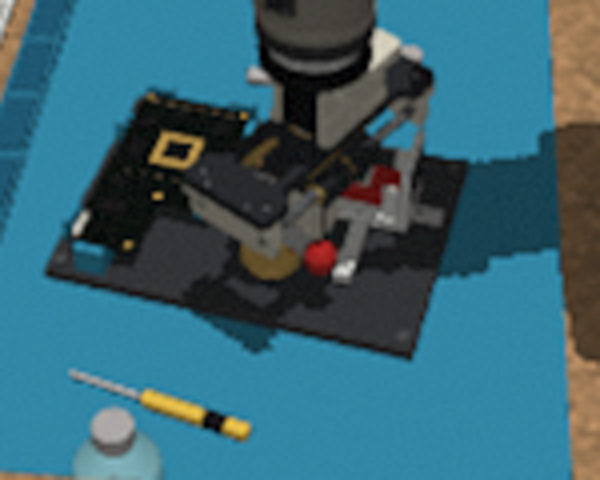

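The force is 5.3 N at r = 34 mm, or 0.18 Nm, which matches the cam friction. I'm on the bar and can start the swing.

Request:
step_arm([
  [[0.0023, 0.0042, 0, 0.12], [0.0023, 0.0042, 0, 0.12], [0.0023, 0.0042, 0, 0.12], [0.0023, 0.0042, 0, 0.12], [0.0023, 0.0042, 0, 0.12], [0.0023, 0.0042, 0, 0.12]],
])

```text
time: 6.8
tool_pos: [0.5768, 0.1631, 0.0477]
tool_rot: [-3.137, 0.001, 1.821]
contact_force: [-6.8, -5.6, 5.1]
opening: 0.0007
```

```bash
cat > rel.py <<'E'
from h import *
o=robot.observe();p=o["tool_pos"];y=o["tool_rot"][2]
d=p[:2]-[.607,.136]
print(o["time"],"r",d@[np.cos(y),np.sin(y)],"c",-d@[np.sin(y),-np.cos(y)],"cam~",np.radians(150-10.8)-y,p,o["contact_force"])
E
python3 rel.py; python3 look.py 3
```

```text
6.8 r 0.03373293384525424 c 0.02257910287460476 cam~ 0.6088185296789026 [0.57678032 0.16310162 0.04774833] [-6.82457785 -5.55532644  5.08628008]
```

View pics/side3.png

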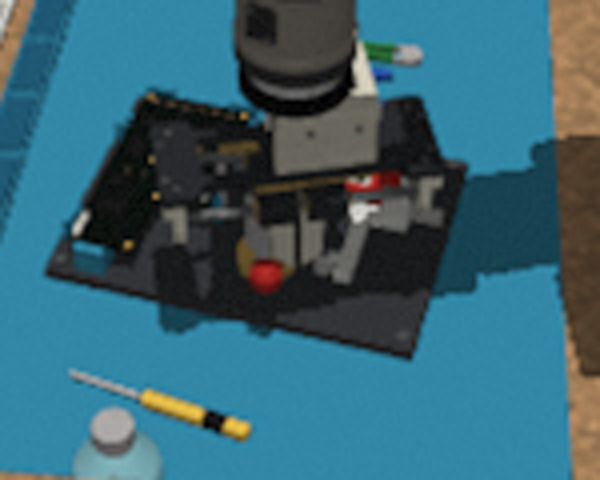

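The lever is following: the knob has moved to (267,276), and the finger geometry relative to the pivot is holding. I'll continue.

Request:
step_arm([
  [[0.0023, 0.0042, 0, 0.12], [0.0023, 0.0042, 0, 0.12], [0.0023, 0.0042, 0, 0.12], [0.0023, 0.0042, 0, 0.12], [0.0023, 0.0042, 0, 0.12], [0.0023, 0.0042, 0, 0.12], [0.0023, 0.0042, 0, 0.12], [0.0023, 0.0042, 0, 0.12]],
])

```text
time: 7.57
tool_pos: [0.611, 0.1767, 0.0472]
tool_rot: [-3.138, 0.004, 0.861]
contact_force: [-7.8, -0.3, 2.3]
opening: 0.0004
```

```bash
python3 rel.py; python3 look.py 4
```

```text
7.5667 r 0.03345465871654917 c 0.023505672830088996 cam~ 1.5685056448080437 [0.61097308 0.17669331 0.04722191] [-7.82421228 -0.26021207  2.31295857]
```

View pics/side4.png

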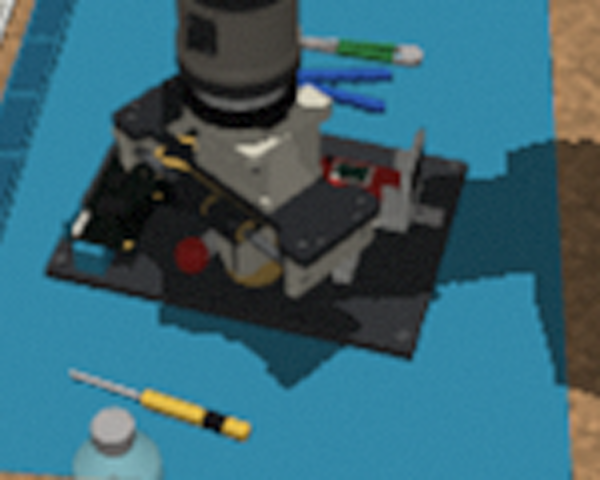

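Request:
step_arm([
  [[0.0023, 0.0042, 0, 0.12], [0.0023, 0.0042, 0, 0.12], [0.0023, 0.0042, 0, 0.12], [0.0023, 0.0042, 0, 0.12], [0.0023, 0.0042, 0, 0.12], [0.0023, 0.0042, 0, 0.12], [0.0023, 0.0042, 0, 0.12], [0.0023, 0.0042, 0, 0.12]],
])

```text
time: 8.33
tool_pos: [0.6429, 0.1562, 0.0473]
tool_rot: [-3.14, 0.0, -0.097]
contact_force: [1.1, 5.1, -2.7]
opening: 0.0006
```

```bash
python3 rel.py; python3 look.py 5
```

```text
8.3333 r 0.033778183665959756 c 0.02364081764856666 cam~ 2.5268971187904326 [0.64291704 0.15624402 0.04727621] [ 1.08094619  5.11007435 -2.72691461]
```

View pics/side5.png

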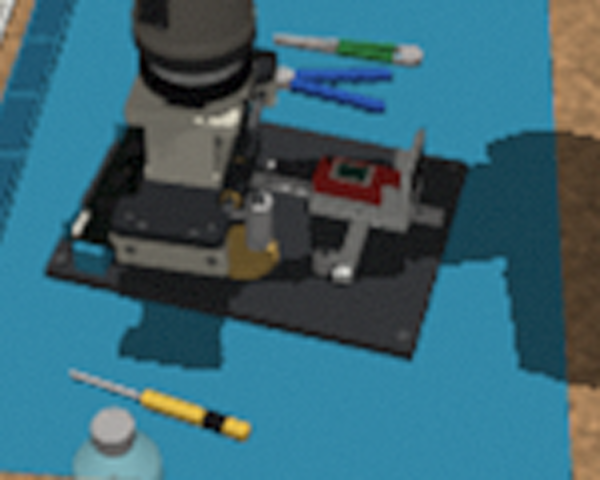

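Request:
step_arm([
  [[0.0023, 0.0042, 0, 0.12], [0.0023, 0.0042, 0, 0.12], [0, 0, 0, 0]],
])

```text
time: 8.68
tool_pos: [0.6465, 0.1461, 0.0475]
tool_rot: [-3.141, -0.0, -0.333]
contact_force: [1.3, 2.6, -1.2]
opening: 0.0003
```

```bash
python3 rel.py
```

```text
8.6833 r 0.03405260632159003 c 0.022436613542190044 cam~ 2.7627318722250633 [0.64651838 0.14606374 0.04749437] [ 1.3063775   2.55659388 -1.16255607]
```

Request:
step_arm([
  [[0.001, 0.0018, 0, 0.05], [0.001, 0.0018, 0, 0.05], [0.001, 0.0018, 0, 0.05], [0.001, 0.0018, 0, 0.05], [0, 0, 0, 0]],
])

```text
time: 9.1
tool_pos: [0.6477, 0.138, 0.0478]
tool_rot: [-3.14, -0.001, -0.528]
contact_force: [3.2, 2.5, -1.8]
opening: 0.0004
```

Request:
step_arm([
  [[0.001, 0.0018, 0, 0.05], [0.001, 0.0018, 0, 0.05], [0, 0, 0, 0]],
])

```text
time: 9.35
tool_pos: [0.6476, 0.1338, 0.048]
tool_rot: [-3.14, -0.002, -0.629]
contact_force: [3.9, 3.7, -3.0]
opening: 0.0005
```

```bash
python3 rel.py
```

```text
9.35 r 0.03416643470190261 c 0.022070205063812832 cam~ 3.0582470004490143 [0.64761281 0.13375517 0.04795058] [ 3.89112679  3.72560672 -2.99953799]
```

Request:
step_arm([
  [[0.0008, 0.0014, 0, 0.04], [0.0008, 0.0014, 0, 0.04], [0, 0, 0, 0], [0, 0, 0, 0]],
])

```text
time: 9.68
tool_pos: [0.6472, 0.1304, 0.048]
tool_rot: [-3.14, -0.002, -0.707]
contact_force: [6.2, 1.4, -1.2]
opening: 0.0003
```

Request:
step_arm([
  [[0, 0.001, 0, 0], [0, 0.001, 0, 0], [0, 0, 0, 0], [0, 0, 0, 0]],
])

```text
time: 10.02
tool_pos: [0.647, 0.13, 0.0481]
tool_rot: [-3.137, -0.003, -0.708]
contact_force: [9.2, 5.6, -4.9]
opening: 0.0005
```

The finger has stalled with the force rising, so the lever is at the stop. I'll back off, lift, and look.

Request:
step_arm([
  [[0, -0.006, 0, 0], [0, -0.006, 0, 0], [0, -0.002, -0.02, 0], [0, 0, -0.03, 0], [0, 0, -0.03, 0], [0, 0, -0.03, 0], [0, 0, -0.03, 0]],
])

```text
time: 10.6
tool_pos: [0.6536, 0.1394, 0.189]
tool_rot: [3.14, 0.001, -0.711]
contact_force: [0.5, 0.7, -0.3]
opening: 0.0005
```

```bash
python3 rel.py; python3 look.py 6
```

```text
10.6 r 0.03305534355574123 c 0.032979607498134916 cam~ 3.140003475648515 [0.65356688 0.13944036 0.18904473] [ 0.52865388  0.69395883 -0.33769057]
```

View pics/side6.png

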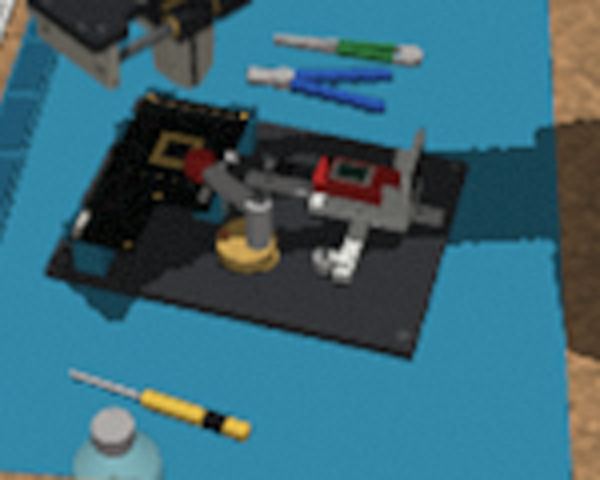

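View pics/top6.png

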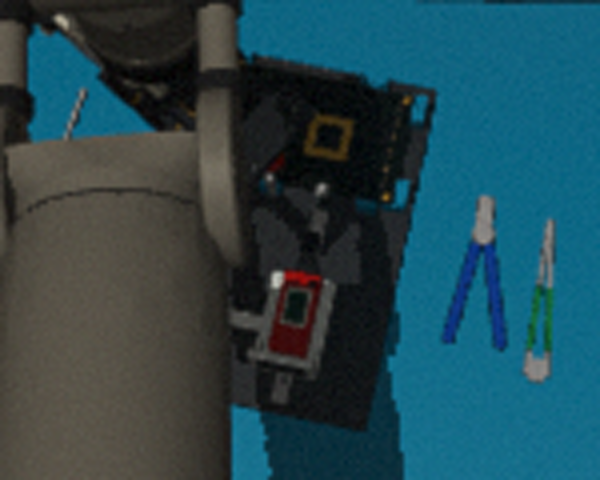

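Run:
```python
from h import *
import pickle
d=pickle.load(open("c0.pkl","rb"))
f=np.load("f_side_6.npy").astype(int)
m=((f[:,:,0]>100)&(f[:,:,1]<60)&(f[:,:,2]<60)).astype(np.uint8)
n,l,s,c=cv2.connectedComponentsWithStats(m)
print([(s[i,4],c[i]) for i in range(1,n) if s[i,4]>8])
k=onz(d["side"],259.6,230.9,.064)
h=onz(d["side"],274.6-.4,239.6,.076)
v=(k-h)[:2];print(k,np.linalg.norm(v),"cam",np.radians(150-10.8)-np.arctan2(v[1],v[0]))
# tester/plate face
T=lambda u,v,z:onz(d["top"],180+(u-2)/5,155+(v-2)/5,z)
P=np.array([.607,.136]);th=np.radians(-10.8);fx=np.array([np.cos(th),np.sin(th)]);fy=np.array([-np.sin(th),np.cos(th)])
O=P+.01*fx-.045*fy;print("O",O)
for u,v in((312,438),(388,458),(310,445),(385,465)):
    q=T(u,v,.079)[:2]-O;print(q@fx,q@fy)
q=T(403,240,.036)[:2]-O;print("port",q@fx,q@fy)
q=T(400,258,.036)[:2]-O;print("plug",q@fx,q@fy)
```

```text
[(np.int32(21), array([289.76190476, 232.66666667]))]
[0.65264506 0.09410694 0.064     ] 0.06503151200003397 cam 3.1595337047159227
O [0.60839071 0.08992326]
-0.10469737592445295 -0.007977043593539714
-0.10726311857329933 -0.054339014653355194
-0.1089857094506843 -0.007734563120210033
-0.1116582162046419 -0.053488034972132066
port 0.03329915953989821 -0.03128462412988313
plug 0.021670096554084153 -0.031876954572657566
```

Request:
step_arm([
  [[0, 0, 0, -0.1044], [0, 0, 0, -0.1044], [0, 0, 0, -0.1044], [0, 0, 0, -0.1044], [0, 0, 0, -0.1044], [0, 0, 0, 0]],
])

```text
time: 11.2
tool_pos: [0.6537, 0.1394, 0.187]
tool_rot: [3.14, 0.002, -0.186]
contact_force: [-0.2, -0.3, 0.1]
opening: 0.0002
```

Request:
step_arm([
  [[-0.0257, 0.0125, 0, 0], [-0.0257, 0.0125, 0, 0], [-0.0257, 0.0125, 0, 0], [-0.0257, 0.0125, 0, 0], [-0.0257, 0.0125, 0, 0], [-0.0257, 0.0125, 0, 0], [-0.0257, 0.0125, 0, 0], [0, 0, 0, 0]],
])

```text
time: 11.87
tool_pos: [0.4556, 0.0871, 0.1871]
tool_rot: [3.14, 0.006, -0.193]
contact_force: [1.2, 1.1, -0.3]
opening: 0.0003
```

Request:
step_arm([
  [[0, 0, 0.02, 0], [0, 0, 0.02, 0], [0, 0, 0.02, 0], [0, 0, 0.02, 0], [0, 0, 0, 0]],
])

```text
time: 12.28
tool_pos: [0.4589, 0.0877, 0.1045]
tool_rot: [3.14, 0.007, -0.193]
contact_force: [-1.2, -1.3, -0.0]
opening: 0.0007
```

```bash
python3 look.py 7
```

```text
(no output)
```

View pics/side7.png

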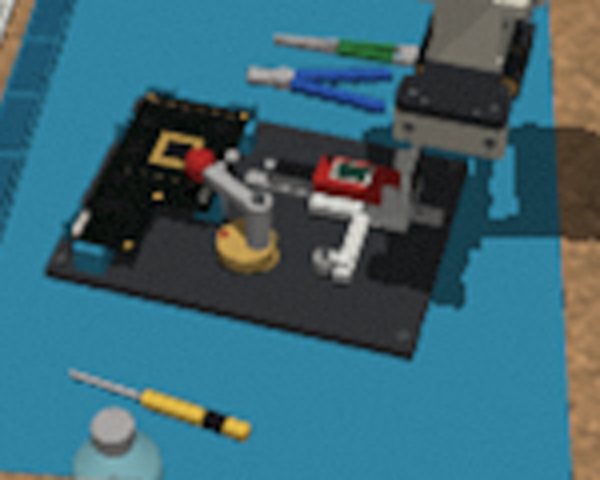

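The shut fingers are behind the upright plate, the plate's left edge is at about (405,185), and the cam's red dot has turned away from the roller. I'll descend and push.

Request:
step_arm([
  [[0, 0, 0.017, 0], [0, 0, 0.017, 0], [0, 0, 0.016, 0], [0, 0, 0, 0], [0, 0, 0, 0]],
])

```text
time: 12.8
tool_pos: [0.4615, 0.0877, 0.0585]
tool_rot: [3.142, -0.0, -0.192]
contact_force: [0.3, -0.5, 0.4]
opening: 0.0002
```

Request:
step_arm([
  [[0.004, 0, 0, 0], [0.004, 0, 0, 0], [0.004, 0, 0, 0], [0.004, 0, 0, 0], [0, 0, 0, 0]],
])

```text
time: 13.22
tool_pos: [0.4782, 0.0845, 0.0583]
tool_rot: [-3.141, -0.002, -0.192]
contact_force: [-0.0, -0.1, -0.1]
opening: 0.0005
```

Request:
step_arm([
  [[0.003, 0, 0, 0], [0.003, 0, 0, 0], [0.003, 0, 0, 0], [0, 0, 0, 0]],
])

```text
time: 13.55
tool_pos: [0.4854, 0.0829, 0.0576]
tool_rot: [3.141, 0.001, -0.191]
contact_force: [-1.6, 0.1, 1.0]
opening: 0.0008
```

Request:
step_arm([
  [[0.003, 0, 0, 0], [0.003, 0, 0, 0], [0.003, 0, 0, 0], [0.003, 0, 0, 0], [0, 0, 0, 0]],
])

```text
time: 13.97
tool_pos: [0.4979, 0.0805, 0.0575]
tool_rot: [3.141, -0.0, -0.191]
contact_force: [-2.3, -0.3, -1.3]
opening: 0.0007
```

```bash
python3 look.py 8
```

```text
(no output)
```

View pics/side8.png

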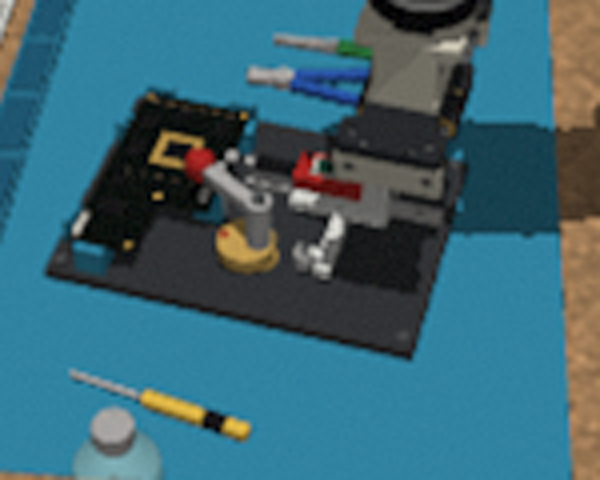

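The carriage is moving: the roller went from (325,262) to (303,257), and the cam has stayed put. I'll keep pushing.

Request:
step_arm([
  [[0.002, 0, 0, 0], [0.002, 0, 0, 0], [0.002, 0, 0, 0], [0, 0, 0, 0]],
])

```text
time: 14.4
tool_pos: [0.5035, 0.0795, 0.0576]
tool_rot: [3.141, -0.0, -0.191]
contact_force: [-3.2, 0.4, -0.8]
opening: 0.0008
```

Request:
step_arm([
  [[0.002, 0, 0, 0], [0.002, 0, 0, 0], [0, 0, 0, 0]],
])

```text
time: 14.65
tool_pos: [0.5075, 0.0787, 0.0576]
tool_rot: [3.141, -0.0, -0.191]
contact_force: [-3.1, 0.5, -0.0]
opening: 0.0006
```

Request:
step_arm([
  [[0.002, 0, 0, 0], [0.002, 0, 0, 0], [0, 0, 0, 0]],
])

```text
time: 14.9
tool_pos: [0.5113, 0.078, 0.0576]
tool_rot: [3.142, -0.0, -0.191]
contact_force: [-3.2, 0.5, -0.5]
opening: 0.0007
```

Request:
step_arm([
  [[0.002, 0, 0, 0], [0.002, 0, 0, 0], [0, 0, 0, 0]],
])

```text
time: 15.15
tool_pos: [0.5113, 0.0779, 0.0576]
tool_rot: [3.141, 0.008, -0.191]
contact_force: [-16.9, 2.9, 11.4]
opening: 0.0005
```

Request:
step_arm([
  [[0.001, 0, 0, 0], [0.001, 0, 0, 0], [0.001, 0, 0, 0], [0, 0, 0, 0]],
])

```text
time: 15.48
tool_pos: [0.5113, 0.0779, 0.0576]
tool_rot: [3.14, 0.014, -0.191]
contact_force: [-26.5, 5.4, 20.1]
opening: 0.0004
```

```bash
python3 look.py 9
```

```text
(no output)
```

View pics/side9.png

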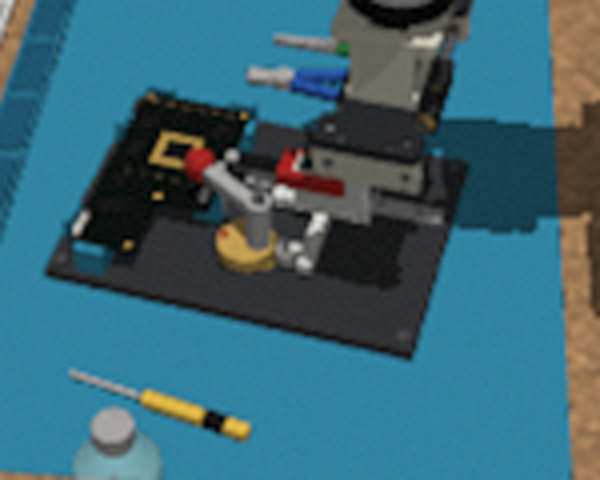

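A stiff stop: 26 N with no further motion. I'll back off and check that it is the end stop rather than the port mouth.

Request:
step_arm([
  [[-0.005, 0, 0, 0], [-0.01, 0, 0, 0], [-0.02, 0, 0, 0], [-0.015, 0, -0.015, 0], [0, 0, -0.03, 0], [0, 0, -0.03, 0], [0, 0, -0.03, 0], [0, 0, -0.03, 0]],
])

```text
time: 16.25
tool_pos: [0.4701, 0.0861, 0.195]
tool_rot: [-3.141, -0.004, -0.191]
contact_force: [1.0, 0.3, -0.5]
opening: 0.0005
```

Request:
step_arm([
  [[-0.02, 0.04, 0, 0], [-0.01, 0.04, 0, 0], [0, 0.04, 0, 0], [0, 0.04, 0, 0], [0, 0.04, 0, 0], [0, 0.04, 0, 0], [0, 0, 0, 0]],
])

```text
time: 16.83
tool_pos: [0.3961, -0.1483, 0.1937]
tool_rot: [3.137, -0.005, -0.198]
contact_force: [0.2, -0.1, 0.5]
opening: 0.0006
```

```bash
python3 look.py 10
```

```text
(no output)
```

View pics/side10.png

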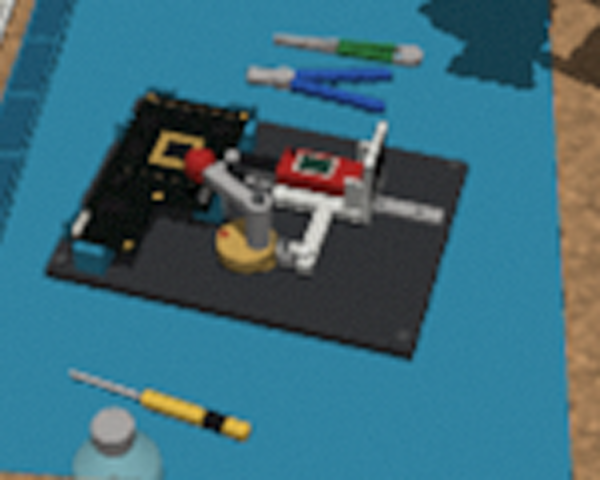

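View pics/top10.png

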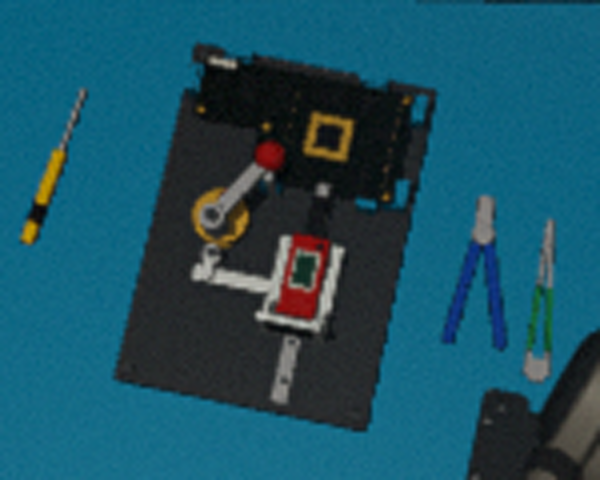

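Run:
```python
from h import *
import pickle
d=pickle.load(open("c0.pkl","rb"))
P=np.array([.607,.136]);th=np.radians(-10.8);fx=np.array([np.cos(th),np.sin(th)]);fy=np.array([-np.sin(th),np.cos(th)])
O=P+.01*fx-.045*fy
for n,u,v,z in (("roller",210,255,.03),("roller",210,255,.038),("hub",213,213,.076),("cam ctr",219,219,.029),("cam bottom",218,246,.029),("tester",312,238,.04),("port",322,190,.036)):
    q=onz(d["top"],180+(u-1.5)/4,155+(v-1.5)/4,z)[:2]-O;print(n,z,q@fx,q@fy)
for k in("0","10"):
    f=(d["top"]["frame"] if k=="0" else np.load("f_top_10.npy"))[190:250,215:275,::-1]
    cv2.imwrite(f"pics/z{k}.png",cv2.resize(f,None,fx=10,fy=10,interpolation=cv2.INTER_CUBIC))
    f=(d["side"]["frame"] if k=="0" else np.load("f_side_10.npy"))[205:265,245:325,::-1]
    cv2.imwrite(f"pics/zs{k}.png",cv2.resize(f,None,fx=9,fy=9,interpolation=cv2.INTER_CUBIC))
```

```text
roller 0.03 -0.03206545822033841 0.04403271384679092
roller 0.038 -0.033483719634187954 0.04281803347556189
hub 0.076 -0.008364417643172755 0.04206879220598336
cam ctr 0.029 -0.0025446911297289983 0.04373614026815019
cam bottom 0.029 -0.02367984516037041 0.03969330277202435
tester 0.04 -0.0049816238158210905 -0.0315610240970896
port 0.036 0.03474044549996103 -0.030735949709219706
```

View pics/z0.png

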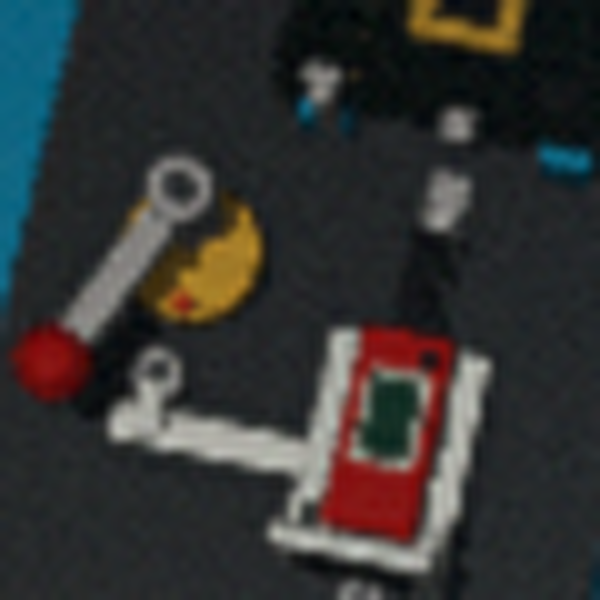

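View pics/z10.png

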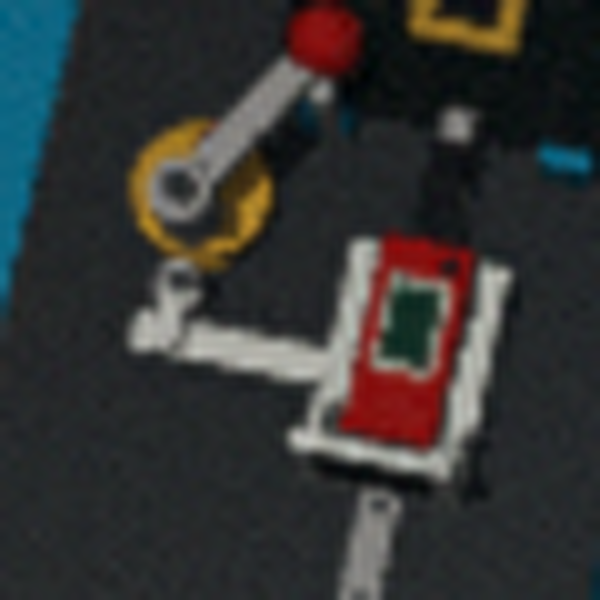

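View pics/zs10.png

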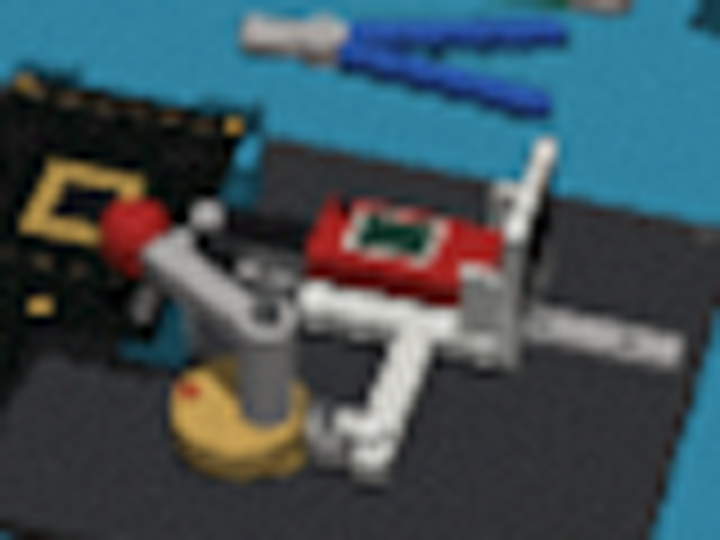

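View pics/zs0.png

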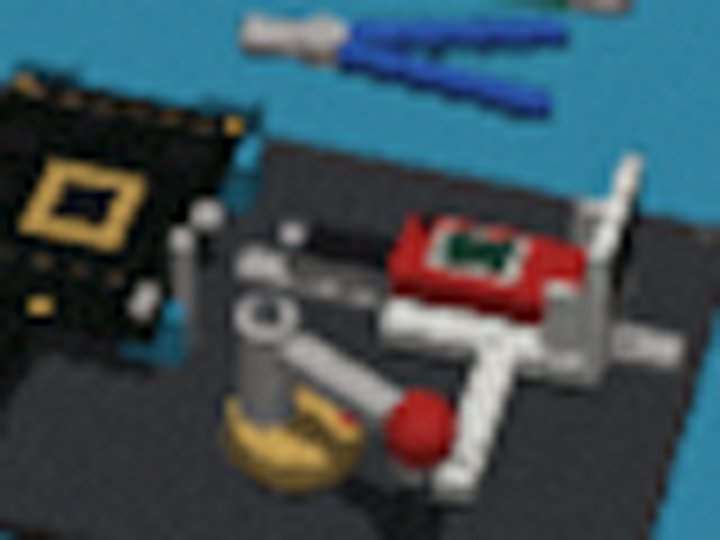

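Run:
```python
from h import *
import pickle
d=pickle.load(open("c0.pkl","rb"))
P=np.array([.607,.136]);th=np.radians(-10.8);fx=np.array([np.cos(th),np.sin(th)]);fy=np.array([-np.sin(th),np.cos(th)])
O=P+.01*fx-.045*fy
S=lambda u,v,z:(onz(d["side"],245+(u-4)/9,205+(v-4)/9,z)[:2]-O)
T=lambda u,v,z:(onz(d["top"],215+(u-4.5)/10,190+(v-4.5)/10,z)[:2]-O)
for n,F,u,v,z in (("tip0",S,279,231,.034),("port mouth side",S,222,218,.034),("front0",S,392,272,.04),("front1",S,308,250,.04),
 ("plTop0",S,633,156,.079),("plTop1",S,547,141,.079),
 ("T port mouth",T,452,142,.034),("T tip0",T,450,172,.034),("T front0",T,410,330,.04),("T front1",T,430,238,.04),("T pl0",T,275,530,.079),("T pl1",T,295,432,.079),("T roller0",T,157,370,.03),("T roller1",T,179,280,.03)):
    q=F(u,v,z);print(n,q@fx,q@fy)
```

```text
tip0 0.007123146648181391 -0.03314067236009052
port mouth side 0.02781896043696002 -0.03374621280456199
front0 -0.03693272153432457 -0.019058246191314014
front1 -0.006797176659516724 -0.021203377482573563
plTop0 -0.10935149429925346 -0.05642777442014909
plTop1 -0.08009917935266588 -0.055491758207948085
T port mouth 0.029871939480892718 -0.030500218208642595
T tip0 0.020362222828161 -0.031909895887767374
T front0 -0.032124705375410616 -0.030913163191125644
T front1 -0.0026375254857329868 -0.030817130169432293
T pl0 -0.10568112431851243 -0.008349156048380473
T pl1 -0.07597377322140392 -0.007738140225638751
T roller0 -0.058352666002590606 0.043925115466533354
T roller1 -0.029315244187622394 0.043630584202030864
```

The carriage travelled about 29.5 mm, against a starting gap from tip to port mouth of about 20.7 mm. That puts the tip about 7–9 mm inside the port, which fits fully home. The board, lever and tools haven't moved, and the arm is clear, so I'm handing in.

Run:
```python
from h import *
o=robot.observe();print(o["time"],o["contact_force"],abs(o["qvel"]).max())
print(robot.hand_in())
```

```text
16.9333 [-0.09985258  0.54319704  0.14032996] 0.0669745850128823
the job is handed in; nothing more can be done
None
```

I turned the cam lever clockwise to its stop post, pushed the carriage home by its upright plate, backed the arm clear and handed in at 16.9 s. No verdict was reported.

- **Cam:** the finger stalled at the stop post. From the camera, the cam angle was about 3.16 rad, against 3.14 at the stop. In the last views the lever was still resting at its stop post.
- **Carriage:** it stopped against a stiff stop, with 26 N and no further motion. It travelled about 29.5 mm, and the gap from plug tip to port mouth had been about 20.7 mm. That puts the tip about 9 mm inside the port, against a nominal 7, which is within measuring error.
- **Surroundings:** the board, cutters, tweezers and screwdriver showed no visible shift. I did not check the mouse or the meter again at the end. At hand-in the arm was clear, with contact force near zero.
- **Checks that disagreed:** the top view gave a plug-tip start about 13 mm further forward than the side view. I think I picked the end of the rail, which lies lower, and used the side view. An early side-view fix of the stop post was also about 20 mm off the top-view one. No move depended on it.

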